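Eject the pod drawer and catch it at the loading position

ROBOT

A 6-joint arm with a two-finger parallel gripper is mounted at the origin on the work surface. World frame = base frame: x ahead of the robot, y to its left, z up, the work surface at z = 0. Lengths are in m, angles in rad, forces in N, time in s.
With the tool pointing down it reaches from about 0.35 to 0.975 m from the base axis. Payload 4.9 kg.
Tool frame: the origin (TCP) lies midway between the tips of the shut fingers; the grasp point (between the pads) lies manip.grip_depth behind it (manip.grip_depth is the distance from the TCP to the grasp point, in m); z points along the fingers, x is the direction in which the jaws open and shut, and the axes are right-handed (so a half turn about z gives the same grasp; the last joint's range is limited). The gripper opens to 85 mm and grips with 20 to 120 N. Pads are 22 mm wide; open, the fingers measure 114 mm over their backs; the gripper's body (76 mm by 85 mm) begins 54 mm behind the grasp point. The pads swing forward as they close: fully open they stand 13 mm farther back than shut.
Start: joints at [1.187, 0.053, 1.613, -0, 1.476, -0.119], TCP at [0.164, 0.603, 0.231] pointing down, gripper open.
Joint ranges: [-3.01, 3.01], [-1.01, 2.22], [0.06, 2.58], [-1.02, 4.17], [0.09, 2.62], [-3.14, 3.14]. Speed limits (rad/s): [2.57, 2.57, 3.14, 3.14, 3.14, 3.14].

INTERFACE

Orientations are given as a unit quaternion [w, x, y, z].
In Python, from plant import state, grab_frame, ticket, manip gives the robot as it stands.
- The arm moves only by the tool carry_out, never from a script. Its argument "moves" is a list that holds one entry, the list of rows, each a list of 7 numbers: the turn, a rotation vector about the tool's x, y, z each as a share of 5 degrees, from -1 to 1, then the shift along the tool's x, y, z each as a share of 0.04 m, from -1 to 1, then the gripper command: -1 is shut, 1 is fully open, values between are in proportion. A call has 1 to 8 rows; each row shifts and turns the commanded pose from where the row before left it, along the tool's axes as they then stand; what a row does not reach is not made up. A row lasts 1/12 s, in which the tool goes at most 41.7 mm and 7.16 degrees, less where a joint would pass 70% of its speed; a pose out of reach is approached as far as the arm can. A call with a number of a shift or a turn outside -1 to 1 is refused whole. A call with a gripper value outside its range is refused whole. The fingers move at their own pace and stop on an object; the grip force is fixed at half the most. Time passes only in rows, so rows that do not move let the fingers close. It gives the time, the measured TCP pose, the force and the opening at its end, in the units of the state.
- state(): the state, without advancing time (a new reading comes with each control period).
- grab_frame(name): name is "scene" or "top" or "wrist"; returns a dict with "frame" (420x560x3 uint8, red, green, blue), "z_map" (420x560 float32, m along the optical axis (not along the pixel's ray), 0 where there is no reading), "K" (3x3 intrinsics, pixels), "world_from_camera" (4x4, takes a point from camera to world coordinates); the wrist camera has in their place "hand_eye" (4x4, takes a point from camera to tool coordinates, whose origin is the TCP and whose axes are the tool frame's). Camera axes: x right, y down, z forward; pixel columns grow to the right and rows downward; lengths in m; the calibration is good to about 2 mm. A picture is of the moment at which its call begins: read the wrist's pose just before it.
- ticket.job_done(): hands the job in, once; it reports no verdict.
The state is a dict: "time": time; "joint_pos": joint angles; "joint_vel": joint speeds; "joint_efforts": joint torques, N m; "tool_pos": TCP position; "tool_rot": TCP orientation; "contact_force": force on the tool from outside, world axes, zero at the start; "ft_torque": the same for the moment, N m; "gripper_width": opening from 0.0 (shut) to 1.0 (fully open).
Only numpy, scipy, OpenCV 4.12 (cv2) and the standard library are available. Lean on these libraries where they do the work, as an engineer would, in place of code of your own. Each camera call takes 0.05 s, during which the arm holds its last target.

TASK

Open the pod drawer of the coffee machine one-handed, ready for loading: press the red eject key on its top with one fingertip and, with that finger still holding the key down, gently stop the sliding drawer at its raised lip with the other finger, once the round pod pocket is fully clear of the housing and before the drawer runs off its runners. Its spring keeps pushing, so finish while still holding the drawer there with that finger. Do not grip or lift anything, and leave the cup, the two coffee pods and the jar where they stand.

Things in the scene. Friction and masses are not known exactly. Their poses are not given: they have to be found in the camera images.
- machine: cream pod coffee machine, fixed, 290 mm deep, 130 mm wide, with a flat top deck 200 mm above the worktop (water tank with a black lid at its back, no higher). Origin on the worktop under it; its x axis points from its front to its back, so the drawer slides out along its -x; z up. A spout and a drip tray lie below the drawer at the front.
- key_top (a point): centre of the top face of the red eject key (20 mm along the drawer's travel, 32 mm across, stands 8 mm proud of the deck, 208 mm above the worktop when not pressed). In plan it lies 24 mm behind drawer_lip while the drawer is shut, on the machine's centre line, with 14 mm between the key's centre and the back of the lip.
- eject_key (a joint): how far the key is pressed down, m: 0 to 0.005, where it meets a firm stop. Its spring pushes back with 1.5 N at first and 4 N fully down. The drawer is let go at about 0.004 and does not latch again by itself.
- drawer_lip (a point): middle of the upper front edge of the drawer's aluminium front: an upright plate 92 mm wide, 10 mm thick, 67 mm tall. Its upper edge, the lip, stands 14 mm above the deck (214 mm above the worktop) and so 11 mm above the face of a fully pressed key. It moves with the drawer. Nothing stands before it at this height.
- pod_drawer (a joint): how far the pod drawer has slid out, m: 0 shut (latched). Once let go, a damped spring slides it out at 20 to 35 mm/s, pushing with 4 N at the start and 3 N later. The pocket (37 mm round, in the drawer's top) is clear of the housing from 0.043; at 0.070 the drawer comes off its runners. Around 0.055 is the proper loading position.
- cup_mid (a point): middle (28 mm up) of a white espresso cup, 62 mm across, 56 mm tall, standing on the drip tray under the spout
- pod_a_mid (a point): middle (14.5 mm up) of a copper-coloured coffee pod standing on the worktop, 37 mm across its foot, 29 mm tall
- pod_b_mid (a point): middle (14.5 mm up) of a green coffee pod of the same shape
- jar_mid (a point): middle (45 mm up) of an amber glass jar with a wooden lid, 68 mm across, 90 mm tall, standing on the worktop

How it is judged:
On the way, in this order (a step that is already met when the one before it is completed fails the run):
1. the eject key is pressed and the drawer has started to slide out (value of joint eject_key above 0.003 m and value of joint pod_drawer above 0.005 m).
2. with the key still held down, a finger has stopped the drawer with its pocket clear of the housing (value of joint eject_key above 0.002 m and contact force between the fingers and eject_key above 0.3 N and contact force between the fingers and pod_drawer above 0.5 N and value of joint pod_drawer above 0.043 m and velocity of joint pod_drawer below 0.004 m/s), for 0.2 s.
At the end, for the whole second after the job is handed in: The drawer stands still, 43 to 68 mm out, held against its spring by a finger (more than 0.5 N), and the cup, both pods and the jar are within 15 mm of where they stood (value of joint pod_drawer between 0.043 and 0.068 m and velocity of joint pod_drawer between -0.004 and 0.004 m/s and contact force between the fingers and pod_drawer above 0.5 N and distance of each of cup_mid, pod_a_mid, pod_b_mid, jar_mid from where it was at the start of the episode below 0.015 m); the arm keeps its last pose, push and grip.
It fails at once if the drawer ran off its runners (more than 70 mm out) (value of joint pod_drawer above 0.07 m).
It fails at once if the drawer was gripped or struck hard (more than 18 N) (contact force between the fingers and pod_drawer above 18 N).
It fails at once if the cup, a pod or the jar was moved or lifted (distance of any of cup_mid, pod_a_mid, pod_b_mid, jar_mid from where it was at the start of the episode above 0.02 m).
It also fails if it takes over 29 s, if anything falls off the work surface, if the arm or the gripper's body presses on something with over 40 N, if the wrist force passes 120 N, or if a joint passes its speed limit or range.

## Working session

There is one attempt and no reset: what is moved stays moved. The work goes in short steps, Python scripts to look and compute and a tool call to move; the robot and the scene stay as the last step left them, time stands still between calls to the robot, and variables do not carry over. Pictures are saved under pics/ and viewed, and the job is handed in when it is done.

Besides the shell and the picture viewer there is one more tool, called as a command line: name --argument value ..., lists and objects as JSON in quotes. carry_out: Moves the arm, as the interface text tells. Shift numbers are shares of 0.04 m and turn numbers shares of 5 degrees, none past 1 either way. Its arguments: {"type":"object","properties":{"moves":{"type":"array"}},"required":["moves"]}

```bash
ls; mkdir -p pics
python3 - <<'E'
from plant import state, grab_frame, manip
import cv2,numpy as np
s=state();print(s); print({k:getattr(manip,k) for k in dir(manip) if k[0]!='_'})
for n in ("scene","top"):
    f=grab_frame(n);cv2.imwrite(f"pics/{n}0.png",f["frame"][:,:,::-1]);np.savez(f"{n}0.npz",**f);print(n,f["K"],f["world_from_camera"])
E
```

```text
pics
{'time': 0.0, 'joint_pos': array([ 1.18698654e+00,  5.33516341e-02,  1.61428965e+00,  5.29179510e-06,
        1.47596598e+00, -1.19010403e-01]), 'joint_vel': array([ 0.0002441 , -0.00132705, -0.00186719, -0.00198284,  0.00059067,
        0.00011161]), 'joint_efforts': array([ 1.02257844e-03, -3.93672645e+01, -3.70182788e+01,  5.49893537e-05,
        6.96119983e-03, -1.39931394e-06]), 'tool_pos': array([0.1633461 , 0.60264337, 0.23006884]), 'tool_rot': array([ 5.10421553e-04,  7.94265339e-01,  6.07570207e-01, -8.68413276e-04]), 'contact_force': array([ 0.1410138 , -0.10344398,  0.20191084]), 'ft_torque': array([ 0.03445974, -0.01027583,  0.02682354]), 'gripper_width': 1.0049959126674908}
{'IKError': <class 'plant.IKError'>, 'grip_depth': 0.0187}
scene [[436.01479215   0.         283.63903778]
 [  0.         436.01479215 208.78556022]
 [  0.           0.           1.        ]] [[ 0.83926754  0.44819666 -0.30781447  0.80083807]
 [ 0.54368686 -0.69790573  0.466189   -0.41861877]
 [-0.00588113 -0.55861198 -0.82940826  0.78879656]
 [ 0.          0.          0.          1.        ]]
top [[437.35285476   0.         272.63931486]
 [  0.         437.35285476 206.68205294]
 [  0.           0.           1.        ]] [[-0.02020389 -0.98685656  0.1603307   0.43882279]
 [-0.9996267   0.01698904 -0.02139708 -0.07444657]
 [ 0.01839198 -0.16070316 -0.98683141  0.94920007]
 [ 0.          0.          0.          1.        ]]
```

View pics/scene0.png

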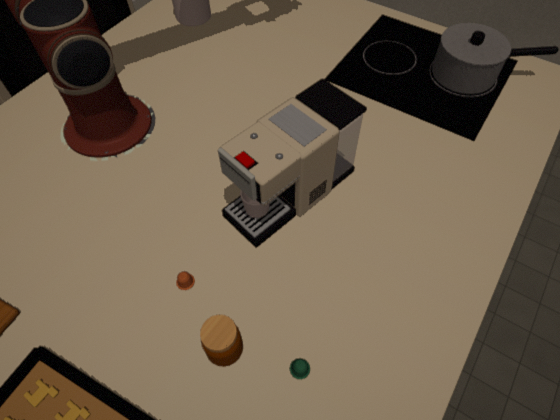

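View pics/top0.png

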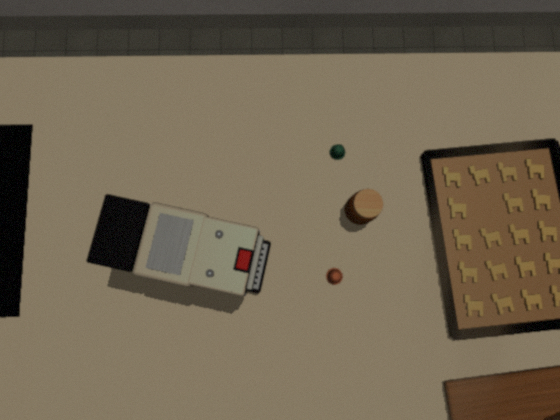

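The scene view shows the machine with its red key at about (246,160). The copper pod is at (185,280), the jar at (221,340) and the green pod at (299,368). In the top view the key is at (244,260) and the machine's front faces image right, roughly world -y. Next I'll measure the key and the lip.

```bash
cat > h.py <<'E'
import numpy as np,cv2
def ray(f,u,v):
    K=f["K"];T=f["world_from_camera"]
    d=T[:3,:3]@np.array([(u-K[0,2])/K[0,0],(v-K[1,2])/K[1,1],1.]);return T[:3,3],d
def onz(f,u,v,z):
    o,d=ray(f,u,v);return o+d*(z-o[2])/d[2]
def tri(rs):
    A=0;b=0
    for o,d in rs:
        d=d/np.linalg.norm(d);P=np.eye(3)-np.outer(d,d);A=A+P;b=b+P@o
    return np.linalg.solve(A,b)
def redmask(f):
    im=f["frame"].astype(int);m=((im[:,:,0]>110)&(im[:,:,1]<45)&(im[:,:,2]<45)).astype(np.uint8)
    n,l,st,c=cv2.connectedComponentsWithStats(m);i=1+np.argmax(st[1:,4]);return (l==i).astype(np.uint8),c[i],st[i]
E
python3 - <<'E'
from h import *
rs=[];
for n in("scene","top"):
    f=dict(np.load(n+"0.npz"));m,c,st=redmask(f);print(n,c,st)
    rs.append(ray(f,*c));print(onz(f,*c,.208))
    r=cv2.minAreaRect(np.argwhere(m)[:,::-1].astype(np.float32));print(r)
    b=[onz(f,*p,.208) for p in cv2.boxPoints(r)];print(np.round(b,4))
    z=f["z_map"];u,v=np.round(c).astype(int);print("depth pt",rs[-1][0]+rs[-1][1]*z[v,u])
    x0,y0=int(c[0])-50,int(c[1])-40
    cv2.imwrite(f"pics/{n}_zoom.png",cv2.resize(f["frame"][y0:y0+80,x0:x0+100,::-1],None,fx=7,fy=7,interpolation=cv2.INTER_CUBIC));print(x0,y0)
print("tri",tri(rs))
E
```

```text
scene [244.53623188 158.58695652] [236 152  18  14 138]
[ 0.47063519 -0.04048475  0.208     ]
((244.5, 158.5), (16.260684967041016, 9.346692085266113), 39.80556869506836)
[[ 0.4547 -0.0461  0.208 ]
 [ 0.4537 -0.0269  0.208 ]
 [ 0.4861 -0.0347  0.208 ]
 [ 0.4867 -0.0534  0.208 ]]
depth pt [ 0.47155967 -0.04154343  0.20962608]
194 118
top [243.25157233 259.37106918] [238 251  12  18 159]
[ 0.47031165 -0.03926434  0.208     ]
((243.21153259277344, 259.44232177734375), (9.60969066619873, 16.473756790161133), 11.309932708740234)
[[ 0.4585 -0.0285  0.208 ]
 [ 0.4854 -0.0341  0.208 ]
 [ 0.4819 -0.05    0.208 ]
 [ 0.4551 -0.0442  0.208 ]]
depth pt [ 0.4703175  -0.0392578   0.20786218]
193 219
tri [ 0.47013945 -0.03943319  0.20675386]
```

View pics/top_zoom.png

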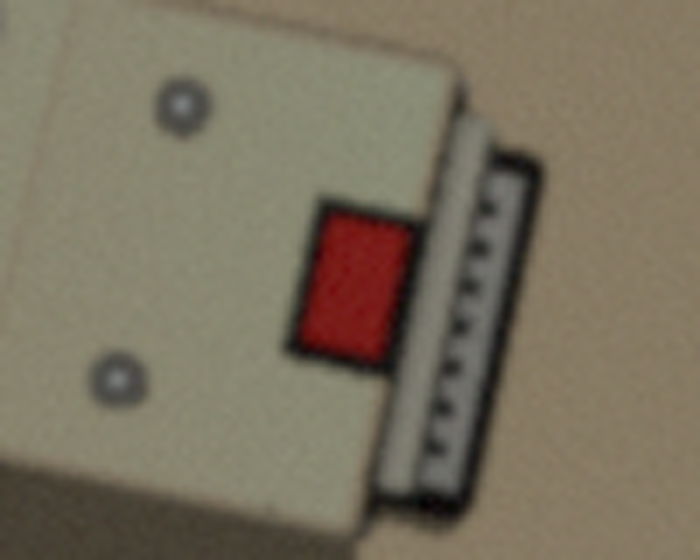

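View pics/scene_zoom.png

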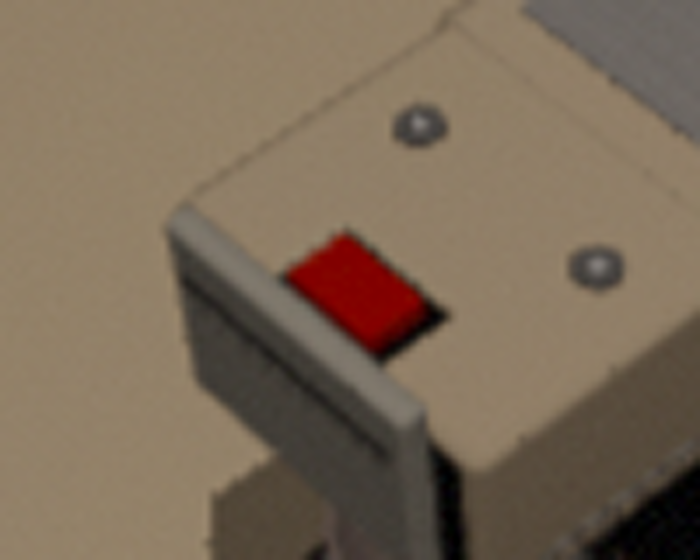

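The top zoom shows the red key at about (355,285), the aluminium lip strip from (493,125) to (418,490), and the deck's side edges, all tilted about 11.5°. The scene zoom confirms the lip standing in front of the key. I'll compute the yaw and the lip position, and check the fingers with the wrist camera.

Run:
```python
from h import *
from plant import grab_frame,state
t=dict(np.load("top0.npz"));s=dict(np.load("scene0.npz"))
T=lambda x,y,z:onz(t,193+(x+.5)/7-.5,219+(y+.5)/7-.5,z)
S=lambda x,y,z:onz(s,194+(x+.5)/7-.5,118+(y+.5)/7-.5,z)
def ang(a,b):d=b-a;return np.degrees(np.arctan2(d[1],d[0]))
for nm,a,b in(("lipfront top",T(418,490,.214),T(493,125,.214)),("lipback top",T(380,480,.214),T(458,110,.214)),("lipfront scene",S(180,238,.214),S(408,425,.214))):
    print(nm,a,b,ang(a,b),np.linalg.norm(b-a),(a+b)/2)
print("deck sides",ang(T(130,0,.2),T(455,68,.2)),ang(T(0,462,.2),T(355,533,.2)))
print("buttons",ang(T(118,379,.2),T(183,106,.2)),"scene",ang(S(420,125,.2),S(596,266,.2)))
# wide deck edges fit by depth
z=t["z_map"];v,u=np.mgrid[0:420,0:560]
K=t["K"];P=np.stack([(u-K[0,2])/K[0,0]*z,(v-K[1,2])/K[1,1]*z,z],-1)@t["world_from_camera"][:3,:3].T+t["world_from_camera"][:3,3]
m=(P[...,2]>.19)&(P[...,2]<.22)&(v>180)&(v<310)&(u>80)&(u<285)
r=cv2.minAreaRect(P[m][:,:2].astype(np.float32)*1000);print(r,m.sum())
w=(m&(P[...,2]>.2105));q=P[w];print("lip pts",len(q),q.mean(0));print(cv2.minAreaRect(q[:,:2].astype(np.float32)*1000))
d=P[m&(P[...,2]<.205)];print("deck z",np.median(d[:,2]))
st=state();f=grab_frame("wrist");cv2.imwrite("pics/wrist0.png",f["frame"][:,:,::-1]);np.savez("wrist0.npz",**f);print(f["hand_eye"],f["K"])
```

```text
lipfront top [ 0.42184247 -0.05400041  0.214     ] [ 0.50780442 -0.0731279   0.214     ] -12.544578640067087 0.08806428110677118 [ 0.46482345 -0.06356415  0.214     ]
lipback top [ 0.42434791 -0.04506912  0.214     ] [ 0.51157799 -0.06476621  0.214     ] -12.724335490716356 0.08942629501770069 [ 0.46796295 -0.05491766  0.214     ]
lipfront scene [ 0.42753004 -0.05518557  0.214     ] [ 0.50951744 -0.072696    0.214     ] -12.055802256151608 0.08383644010022141 [ 0.46852374 -0.06394078  0.214     ]
deck sides -102.91219507896695 -102.2846375808006
buttons -13.40142070148179 scene -13.473813274579094
((498.1090393066406, 75.80918884277344), (286.605712890625, 129.9468536376953), 76.73043823242188) 11946
lip pts 320 [ 0.46562119 -0.05771046  0.21344738]
((468.14532470703125, -48.571990966796875), (29.28704833984375, 91.32301330566406), 76.5851058959961)
deck z 0.199951108047843
[[ 9.99998981e-01 -7.09211849e-04 -1.23897645e-03  5.06479724e-04]
 [ 1.05691167e-03  9.51202151e-01  3.08566608e-01 -8.05486054e-02]
 [ 9.59677970e-04 -3.08567603e-01  9.51201931e-01 -1.42188213e-01]
 [ 0.00000000e+00  0.00000000e+00  0.00000000e+00  1.00000000e+00]] [[312.288791     0.         272.70798416]
 [  0.         312.288791   208.53198949]
 [  0.           0.           1.        ]]
```

View pics/wrist0.png

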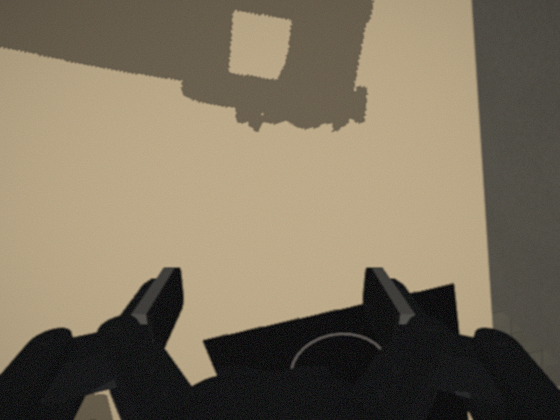

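The wrist view shows the two pads: inner faces at about columns 182 and 366, tips at row 268. I'll work out the fingertip geometry in the tool frame from depth.

```bash
cat >> h.py <<'E'
def wpts(f):
    z=f["z_map"];v,u=np.mgrid[0:z.shape[0],0:z.shape[1]];K=f["K"];T=f["hand_eye"]
    return np.stack([(u-K[0,2])/K[0,0]*z,(v-K[1,2])/K[1,1]*z,z],-1)@T[:3,:3].T+T[:3,3]
E
python3 - <<'E'
from h import *
f=dict(np.load("wrist0.npz"));P=wpts(f)
for r in (268,272,280,290,300,310,318):
    print(r,[(c,*np.round(P[r,c]*1000).astype(int)) for c in (140,150,160,170,175,179,182) if P[r,c,2]<.06 and f["z_map"][r,c]>0])
for r in (268,272,280,290,300,310,318):
    print(r,[(c,*np.round(P[r,c]*1000).astype(int)) for c in (366,370,375,380,390,400,408) if P[r,c,2]<.06 and f["z_map"][r,c]>0])
cv2.imwrite("pics/wz.png",cv2.resize(f["frame"][255:355,110:230,::-1],None,fx=6,fy=6,interpolation=cv2.INTER_CUBIC)*1)
E
```

```text
268 [(170, np.int64(-45), np.int64(-13), np.int64(-18)), (175, np.int64(-43), np.int64(-12), np.int64(-17)), (179, np.int64(-42), np.int64(-11), np.int64(-16))]
272 [(160, np.int64(-49), np.int64(-12), np.int64(-21)), (170, np.int64(-45), np.int64(-12), np.int64(-21)), (175, np.int64(-42), np.int64(-12), np.int64(-21)), (179, np.int64(-43), np.int64(-9), np.int64(-15))]
280 [(150, np.int64(-54), np.int64(-8), np.int64(-21)), (160, np.int64(-47), np.int64(-12), np.int64(-28)), (170, np.int64(-42), np.int64(-12), np.int64(-28)), (175, np.int64(-42), np.int64(-9), np.int64(-22)), (179, np.int64(-42), np.int64(-6), np.int64(-18))]
290 [(140, np.int64(-55), np.int64(-8), np.int64(-29)), (150, np.int64(-48), np.int64(-12), np.int64(-34)), (160, np.int64(-44), np.int64(-12), np.int64(-35)), (170, np.int64(-43), np.int64(-8), np.int64(-28)), (175, np.int64(-42), np.int64(-5), np.int64(-24)), (179, np.int64(-43), np.int64(-1), np.int64(-18)), (182, np.int64(-43), np.int64(2), np.int64(-13))]
300 [(140, np.int64(-52), np.int64(-8), np.int64(-36)), (150, np.int64(-46), np.int64(-12), np.int64(-
[... 2124 characters left out ...]
.int64(53), np.int64(-8), np.int64(-37))]
310 [(366, np.int64(43), np.int64(7), np.int64(-21)), (370, np.int64(43), np.int64(4), np.int64(-25)), (375, np.int64(43), np.int64(0), np.int64(-31)), (380, np.int64(43), np.int64(-4), np.int64(-36)), (390, np.int64(43), np.int64(-11), np.int64(-46)), (400, np.int64(45), np.int64(-12), np.int64(-48)), (408, np.int64(48), np.int64(-12), np.int64(-48))]
318 [(370, np.int64(43), np.int64(7), np.int64(-27)), (375, np.int64(42), np.int64(2), np.int64(-34)), (380, np.int64(43), np.int64(0), np.int64(-37)), (390, np.int64(43), np.int64(-7), np.int64(-46)), (400, np.int64(45), np.int64(-10), np.int64(-50)), (408, np.int64(48), np.int64(-10), np.int64(-50))]
```

View pics/wz.png

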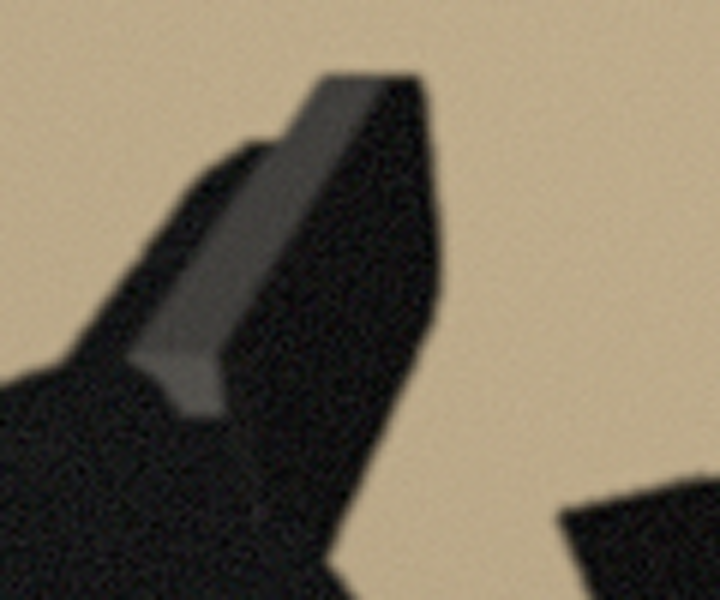

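Pad inner faces sit at ±42.5 mm and the tips are about 7 mm thick, at tool z of about -13 mm.

Plan:
- Keep the tool pointing down with its x axis along the machine's x (about 77° in world).
- Set the opening to about 74 mm. The key finger's inner face then sits 19 mm behind the lip front, and the front finger stops the drawer at about 55 mm.
- That puts the TCP target at (0.461, -0.081). I'll rise first, then cross.

carry_out --moves '[[[0,0,-0.44,0,0,-0.9,0.74],[0,0,0,0,0,-0.9,0.74],[0,0,0,-0.75,0.55,0,0.74],[0,0,0,-0.75,0.55,0,0.74],[0,0,0,-0.75,0.55,0,0.74],[0,0,0,-0.75,0.55,0,0.74],[0,0,0,-0.75,0.55,0,0.74],[0,0,0,-0.75,0.55,0,0.74]]]'

```text
time: 0.82
tool_pos: [0.2519, 0.3964, 0.3028]
tool_rot: [0.0, 0.782, 0.623, -0.0]
contact_force: [0.6, 0.1, 0.4]
gripper_width: 0.87
```

carry_out --moves '[[[0,0,0,-0.75,0.55,0,0.74],[0,0,0,-0.75,0.55,0,0.74],[0,0,0,-0.75,0.55,0,0.74],[0,0,0,-0.75,0.55,0,0.74],[0,0,0,-0.75,0.55,0,0.74],[0,0,0,-0.75,0.55,0,0.74],[0,0,0,-0.75,0.55,0,0.74],[0,0,0,-0.75,0.55,0,0.74]]]'

```text
time: 1.48
tool_pos: [0.3695, 0.123, 0.3032]
tool_rot: [0.0, 0.782, 0.623, 0.0]
contact_force: [0.2, -0.7, -0.1]
gripper_width: 0.869
```

carry_out --moves '[[[0,0,0,-0.75,0.55,0,0.74],[0,0,0,-0.75,0.55,0,0.74],[0,0,0,-0.75,0.55,0,0.74],[0,0,0,-0.75,0.55,0,0.74],[0,0,0,0,0,0,0.74],[0,0,0,0,0,0,0.74]]]'

```text
time: 1.98
tool_pos: [0.4283, -0.0133, 0.3027]
tool_rot: [-0.001, 0.784, 0.621, -0.0]
contact_force: [-0.3, -0.5, 0.6]
gripper_width: 0.867
```

```bash
cat >> h.py <<'E'
def Rq(q):
    from scipy.spatial.transform import Rotation as R
    return R.from_quat([q[1],q[2],q[3],q[0]]).as_matrix()
def wlook(name):
    from plant import state,grab_frame
    s=state();f=grab_frame("wrist");cv2.imwrite(f"pics/{name}.png",f["frame"][:,:,::-1]);np.savez(name+".npz",**f)
    R=Rq(s["tool_rot"]);W=np.eye(4);W[:3,:3]=R;W[:3,3]=s["tool_pos"];f["world_from_camera"]=W@f["hand_eye"]
    return s,f,R
E
python3 - <<'E'
from h import *
s,f,R=wlook("wrist1");print(s["tool_pos"],"joints",s["joint_pos"],"tool x angle",np.degrees(np.arctan2(R[1,0],R[0,0])),R[:,2])
try:
    m,c,st=redmask(f);print(c,st,onz(f,*c,.208));r=cv2.minAreaRect(np.argwhere(m)[:,::-1].astype(np.float32));print(r)
except Exception as e: print(e)
k=np.array([.4705,-.0398]);u=np.array([np.cos(np.radians(77)),np.sin(np.radians(77))])
tgt=k-.042*u;d=np.r_[tgt,s["tool_pos"][2]]-s["tool_pos"];print("tgt",tgt,"tool shift/0.04",R.T@d/.04)
P=wpts(f)
for r in(275,285,295):print([(c,*np.round(P[r,c]*1000).astype(int)) for c in list(range(160,200,5))+list(range(345,385,5)) if P[r,c,2]<.0])
E
```

```text
[ 0.42825649 -0.01334419  0.30268593] joints [-2.05397115e-01 -4.72039488e-01  1.94486555e+00  2.93996296e-04
  1.67046352e+00 -1.54590708e+00] tool x angle 76.80721293583724 [-1.60159952e-03  6.32487879e-04 -9.99998517e-01]
[254.79868421 262.06578947] [243 246  24  33 760] [ 0.46731633 -0.03780392  0.208     ]
((254.5, 262.0), (32.0, 23.0), 90.0)
tgt [ 0.46105206 -0.08072354] tool shift/0.04 [-1.45290446  1.18269484 -0.00237855]
[(165, np.int64(-48), np.int64(-8), np.int64(-17)), (170, np.int64(-46), np.int64(-8), np.int64(-17)), (175, np.int64(-42), np.int64(-12), np.int64(-24)), (180, np.int64(-39), np.int64(-12), np.int64(-24)), (185, np.int64(-37), np.int64(-13), np.int64(-24)), (190, np.int64(-37), np.int64(-9), np.int64(-18)), (195, np.int64(-37), np.int64(-4), np.int64(-9)), (350, np.int64(38), np.int64(-3), np.int64(-8)), (355, np.int64(37), np.int64(-9), np.int64(-18)), (360, np.int64(38), np.int64(-12), np.int64(-24)), (365, np.int64(40), np.int64(-12), np.int64(-23)), (370, np.int64(42), np.int64(-12), np.int64(-24)), (375, np.int64(47), np.int64(-8), np.int64(-17)), (380
[... 872 characters left out ...]
.int64(-41), np.int64(-12), np.int64(-39)), (170, np.int64(-39), np.int64(-12), np.int64(-39)), (175, np.int64(-37), np.int64(-12), np.int64(-39)), (180, np.int64(-37), np.int64(-9), np.int64(-34)), (185, np.int64(-37), np.int64(-5), np.int64(-28)), (190, np.int64(-37), np.int64(0), np.int64(-20)), (195, np.int64(-37), np.int64(5), np.int64(-13)), (350, np.int64(37), np.int64(5), np.int64(-13)), (355, np.int64(37), np.int64(0), np.int64(-20)), (360, np.int64(38), np.int64(-4), np.int64(-27)), (365, np.int64(37), np.int64(-9), np.int64(-34)), (370, np.int64(38), np.int64(-12), np.int64(-38)), (375, np.int64(39), np.int64(-12), np.int64(-39)), (380, np.int64(41), np.int64(-12), np.int64(-39))]
```

View pics/wrist1.png

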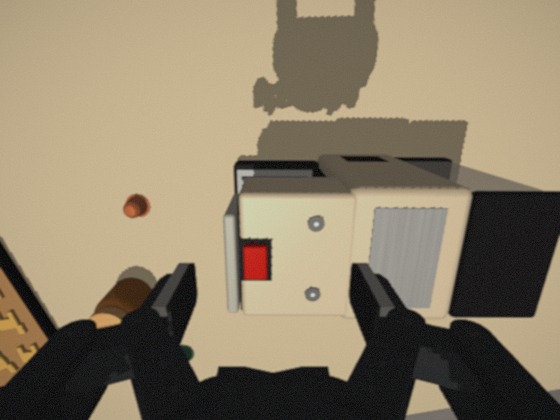

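The wrist view shows the key at (254,262), square to the image, so the yaw matches to within a degree. The lip strip is at column 232, the copper pod at (137,206), and the pads measure ±37 mm. The key comes out within 3 mm of the fixed cameras' estimate, and the difference along the slide is only about 1 mm. I'll align using the average and descend to just above.

carry_out --moves '[[[0,0,0,-0.72,0.57,0,0.74],[0,0,0,-0.72,0.57,0,0.74],[0,0,0,0,0,0.8,0.74],[0,0,0,0,0,0.8,0.74],[0,0,0,0,0,0,0.74],[0,0,0,0,0,0,0.74]]]'

```text
time: 2.53
tool_pos: [0.4585, -0.0766, 0.2376]
tool_rot: [-0.002, 0.782, 0.624, -0.001]
contact_force: [-0.6, 0.4, 0.2]
gripper_width: 0.871
```

Run:
```python
from h import *
from plant import grab_frame
s,f,R=wlook("wrist2");print(s["time"],s["tool_pos"],"tool x angle",np.degrees(np.arctan2(R[1,0],R[0,0])),R[:,2],s["contact_force"],s["gripper_width"])
try:
    m,c,st=redmask(f);print(c,st,onz(f,*c,.208),"tool",R.T@(onz(f,*c,.208)-s["tool_pos"]))
except Exception as e: print(e)
P=wpts(f);q=P[(f["z_map"]>0)&(P[...,2]<0.002)&(P[...,2]>-.03)&(abs(P[...,0])<.046)];print("tip z",np.percentile(q[:,2],[95,99,100]))
for n in("scene","top"):
    f=grab_frame(n);x,y=(150,90) if n=="scene" else (180,190)
    cv2.imwrite(f"pics/{n}2.png",cv2.resize(f["frame"][y:y+150,x:x+200,::-1],None,fx=4,fy=4,interpolation=cv2.INTER_CUBIC))
```

```text
2.5333 [ 0.45845839 -0.07659428  0.23759374] tool x angle 77.14994763269446 [-0.00416445  0.0016292  -0.99999   ] [-0.5827187   0.36766467  0.22737936] 0.87145217287149
[335.56806283 254.95462478] [ 320  231   34   43 1146] [ 0.47164114 -0.04010525  0.208     ] tool [0.03848742 0.00486836 0.02959799]
tip z [-0.01092484 -0.0090767  -0.00793736]
```

View pics/wrist2.png

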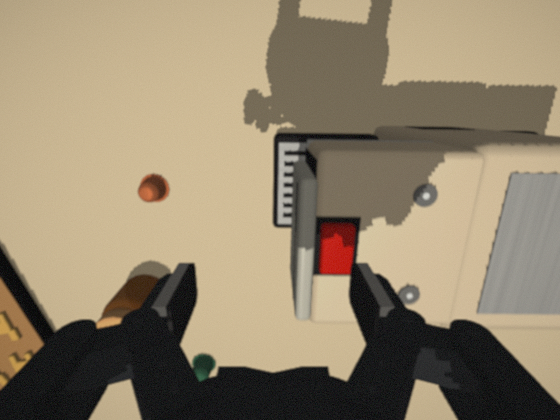

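View pics/scene2.png

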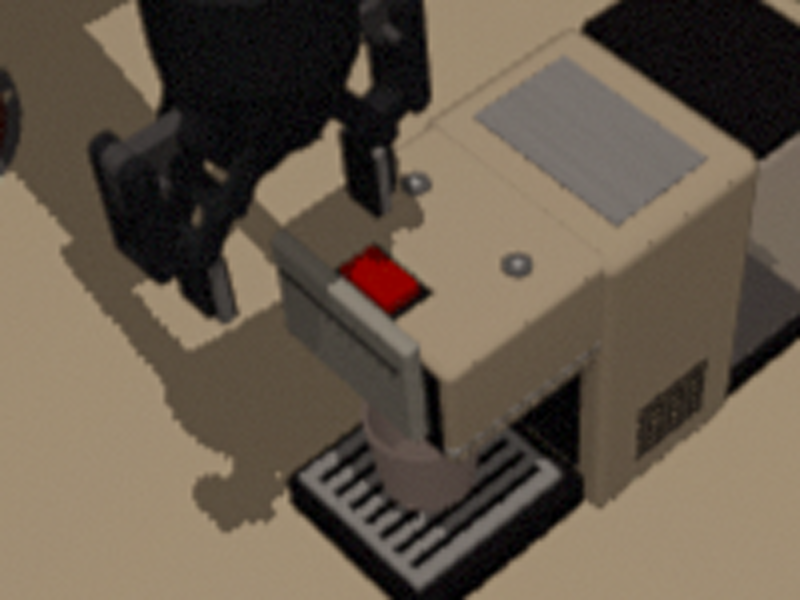

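The wrist view shows the key at (336,255), just beside the +x fingertip, at tool offset (38.5, 4.9) mm. The scene view shows one finger above the deck behind the key and the other in front of the lip. I'll nudge -3.3 mm in x and +4 mm in y, then descend to just above the key.

carry_out --moves '[[[0,0,0,-0.08,0.1,0.35,0.74],[0,0,0,0,0,0.4,0.74],[0,0,0,0,0,0,0.74],[0,0,0,0,0,0,0.74]]]'

```text
time: 3.02
tool_pos: [0.4632, -0.082, 0.2105]
tool_rot: [0.0, 0.782, 0.623, 0.0]
contact_force: [-0.3, -0.2, 0.1]
gripper_width: 0.868
```

Run:
```python
from h import *
from plant import grab_frame,state
s=state();R=Rq(s["tool_rot"]);print(s["time"],s["tool_pos"],s["contact_force"],R[:,2],"key in tool",R.T@(np.array([.4703,-.0394,.208])-s["tool_pos"]))
f=grab_frame("scene");x,y=(150,90)
cv2.imwrite(f"pics/scene3.png",cv2.resize(f["frame"][y:y+150,x:x+200,::-1],None,fx=4,fy=4,interpolation=cv2.INTER_CUBIC))
```

```text
3.0167 [ 0.46324205 -0.08204062  0.21051933] [-0.27604729 -0.21821894  0.07870553] [ 1.00342292e-03 -3.20786855e-04 -9.99999445e-01] key in tool [ 0.04313866 -0.00266955  0.00251273]
```

View pics/scene3.png

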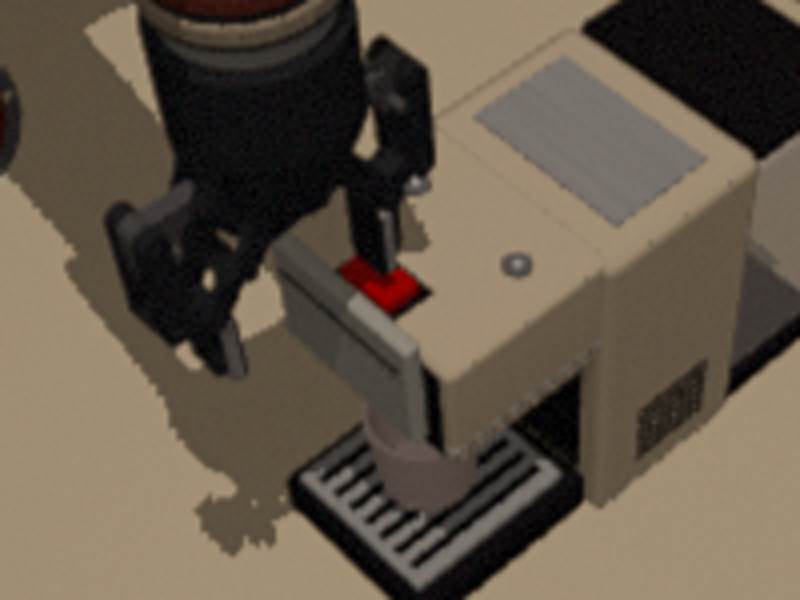

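The scene view shows the finger directly above the key and the other finger in front of the lip with room to spare. The predicted stop is about 56 mm. I'll descend carefully onto the key.

carry_out --moves '[[[0,0,0,0,-0.04,0.2,0.74],[0,0,0,0,0,0.05,0.74],[0,0,0,0,0,0.03,0.74],[0,0,0,0,0,0,0.74]]]'

```text
time: 3.4
tool_pos: [0.4614, -0.0819, 0.1985]
tool_rot: [0.0, 0.782, 0.623, 0.0]
contact_force: [-1.4, 0.3, 1.1]
gripper_width: 0.868
```

carry_out --moves '[[[0,0,0,0,0,0.04,0.74],[0,0,0,0,0,0,0.74]]]'

```text
time: 3.57
tool_pos: [0.4615, -0.0819, 0.1971]
tool_rot: [0.0, 0.782, 0.623, 0.0]
contact_force: [-2.3, 0.5, 3.3]
gripper_width: 0.87
```

carry_out --moves '[[[0,0,0,0,0,0.04,0.74],[0,0,0,0,0,0,0.74]]]'

```text
time: 3.73
tool_pos: [0.4615, -0.0819, 0.1952]
tool_rot: [0.0, 0.782, 0.623, 0.0]
contact_force: [-0.3, 0.3, 1.6]
gripper_width: 0.872
```

carry_out --moves '[[[0,0,0,0,0,0.03,0.74],[0,0,0,0,0,0,0.74]]]'

```text
time: 3.9
tool_pos: [0.4616, -0.082, 0.1939]
tool_rot: [0.0, 0.782, 0.623, 0.0]
contact_force: [-1.4, 0.6, 3.3]
gripper_width: 0.87
```

carry_out --moves '[[[0,0,0,0,0,0.03,0.74],[0,0,0,0,0,0,0.74]]]'

```text
time: 4.07
tool_pos: [0.4616, -0.0819, 0.1938]
tool_rot: [0.0, 0.782, 0.623, 0.0]
contact_force: [-4.2, 0.6, 8.8]
gripper_width: 0.869
```

Run:
```python
from h import *
from plant import grab_frame,state
f=grab_frame("scene");x,y=(150,90)
cv2.imwrite(f"pics/scene4.png",cv2.resize(f["frame"][y:y+150,x:x+200,::-1],None,fx=4,fy=4,interpolation=cv2.INTER_CUBIC))
s=state();print(s["time"],s["tool_pos"],s["contact_force"])
```

```text
4.1167 [ 0.46164702 -0.08196826  0.19380347] [-4.14509446  1.51070767  9.48202545]
```

View pics/scene4.png

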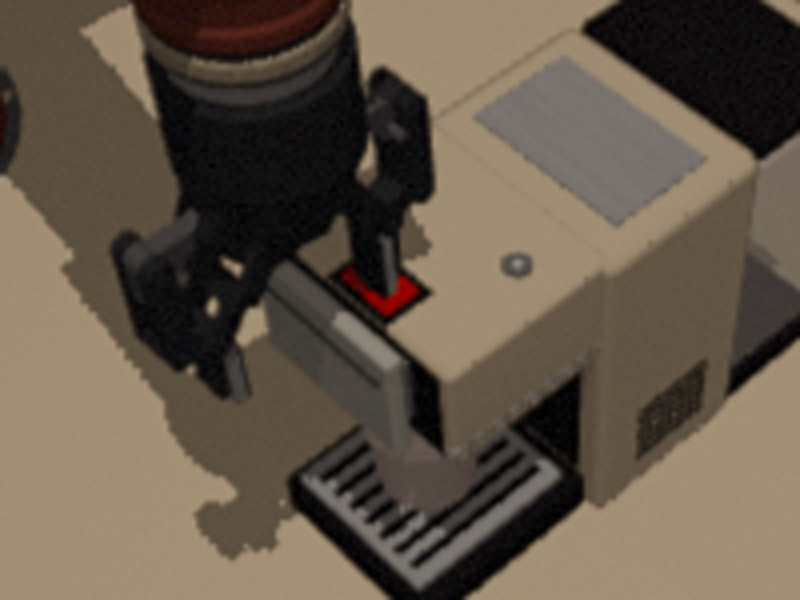

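The key is on its stop (9 N) and the drawer has started out; the gap behind the lip is visible near (320,280). I'll hold still while it slides to the front finger.

carry_out --moves '[[[0,0,0,0,0,0,0.74],[0,0,0,0,0,0,0.74],[0,0,0,0,0,0,0.74],[0,0,0,0,0,0,0.74],[0,0,0,0,0,0,0.74],[0,0,0,0,0,0,0.74],[0,0,0,0,0,0,0.74],[0,0,0,0,0,0,0.74]]]'

```text
time: 4.78
tool_pos: [0.4617, -0.082, 0.1938]
tool_rot: [0.0, 0.782, 0.623, 0.0]
contact_force: [-4.5, 0.2, 8.5]
gripper_width: 0.868
```

carry_out --moves '[[[0,0,0,0,0,0,0.74],[0,0,0,0,0,0,0.74],[0,0,0,0,0,0,0.74],[0,0,0,0,0,0,0.74],[0,0,0,0,0,0,0.74],[0,0,0,0,0,0,0.74],[0,0,0,0,0,0,0.74],[0,0,0,0,0,0,0.74]]]'

```text
time: 5.45
tool_pos: [0.4617, -0.082, 0.1938]
tool_rot: [0.0, 0.782, 0.623, 0.0]
contact_force: [-3.6, 1.3, 8.9]
gripper_width: 0.871
```

carry_out --moves '[[[0,0,0,0,0,0,0.74],[0,0,0,0,0,0,0.74],[0,0,0,0,0,0,0.74],[0,0,0,0,0,0,0.74],[0,0,0,0,0,0,0.74],[0,0,0,0,0,0,0.74],[0,0,0,0,0,0,0.74],[0,0,0,0,0,0,0.74]]]'

```text
time: 6.12
tool_pos: [0.4616, -0.082, 0.1938]
tool_rot: [0.0, 0.782, 0.623, 0.0]
contact_force: [-4.2, 0.8, 8.8]
gripper_width: 0.874
```

Run:
```python
from h import *
from plant import grab_frame,state
for n in("scene","top"):
    f=grab_frame(n);x,y=(150,90) if n=="scene" else (180,190);np.savez(n+"5.npz",**f)
    cv2.imwrite(f"pics/{n}5.png",cv2.resize(f["frame"][y:y+150,x:x+200,::-1],None,fx=4,fy=4,interpolation=cv2.INTER_CUBIC))
s=state();print(s["time"],s["tool_pos"],s["contact_force"],s["gripper_width"])
```

```text
6.2167 [ 0.46164799 -0.08201923  0.19382495] [-4.32597618  0.40215632  9.59274265] 0.8741275334215636
```

View pics/scene5.png

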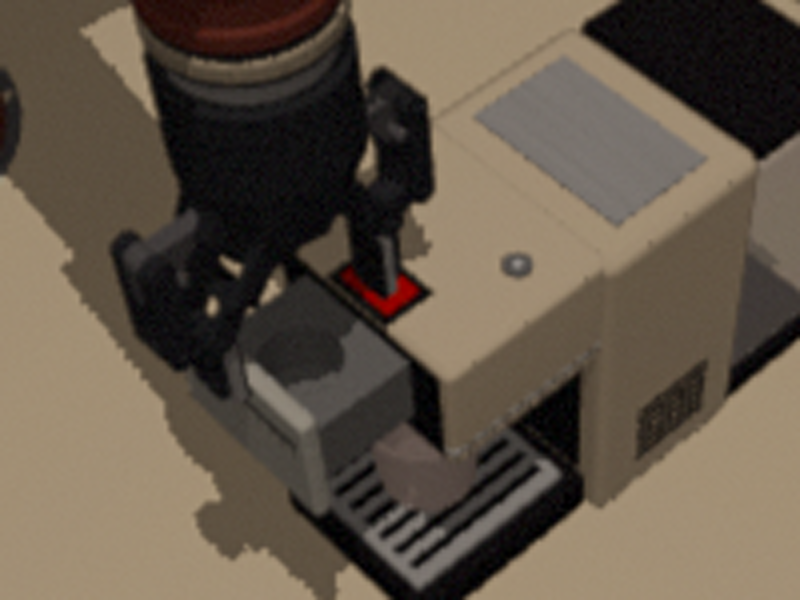

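View pics/top5.png

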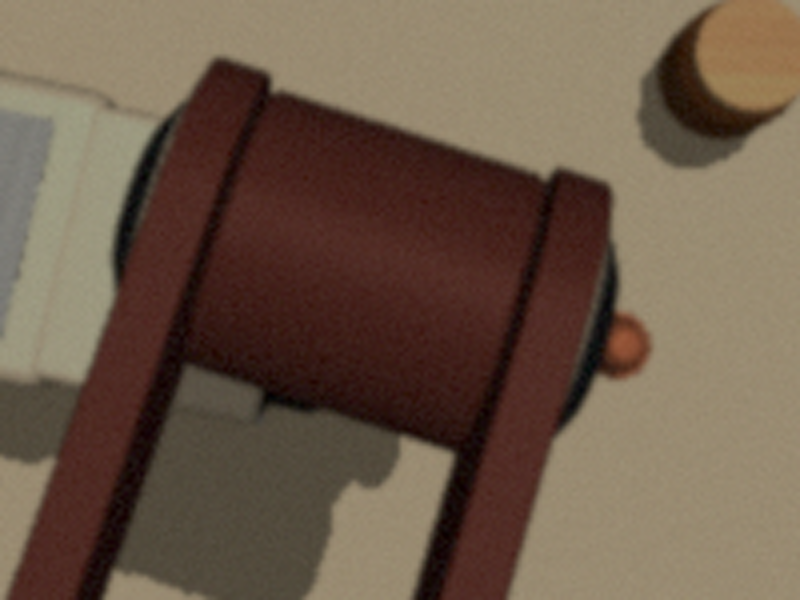

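The drawer is well out, with the pocket visible around (300,350) in the scene view, but the force has not changed yet. The top view is blocked by the wrist. I'll measure the lip position and check again after a short wait.

carry_out --moves '[[[0,0,0,0,0,0,0.74],[0,0,0,0,0,0,0.74],[0,0,0,0,0,0,0.74]]]'

```text
time: 6.47
tool_pos: [0.4616, -0.082, 0.1938]
tool_rot: [0.0, 0.782, 0.623, 0.0]
contact_force: [-3.7, 1.0, 8.7]
gripper_width: 0.871
```

Run:
```python
from h import *
from plant import grab_frame,state
s0=dict(np.load("scene0.npz"));s5=dict(np.load("scene5.npz"))
f=grab_frame("scene");np.savez("scene6.npz",**f);x,y=(190,150)
im=[cv2.resize(g["frame"][y:y+75,x:x+75,::-1],None,fx=5,fy=5,interpolation=cv2.INTER_CUBIC) for g in(s5,f)]
cv2.imwrite(f"pics/scene6.png",np.hstack(im))
s=state();print(s["time"],s["tool_pos"],s["contact_force"],s["gripper_width"])
ux=np.array([np.cos(np.radians(77)),np.sin(np.radians(77))]);k=np.array([.4703,-.0394])
for nm,g in(("0",s0),("5",s5),("6",f)):
    z=g["z_map"];v,u=np.mgrid[0:420,0:560];K=g["K"];W=g["world_from_camera"]
    P=np.stack([(u-K[0,2])/K[0,0]*z,(v-K[1,2])/K[1,1]*z,z],-1)@W[:3,:3].T+W[:3,3]
    d=P[...,:2]-k;a=d@ux;b=d@np.array([ux[1],-ux[0]])
    m=(P[...,2]>.16)&(P[...,2]<.2155)&(b>.012)&(b<.045)&(a<0)&(a>-.12)
    print(nm,m.sum(),"front pct",np.percentile(a[m],[2,10,25,50])*1000)
    m2=m&(P[...,2]>.209);print("  lip",m2.sum(),np.percentile(a[m2],[5,25,50,75,95])*1000 if m2.sum() else 0)
```

```text
6.5167 [ 0.46164209 -0.08204408  0.19383453] [-3.95593127  0.43353748  8.03459602] 0.8695921732754345
0 460 front pct [-26.13865684 -25.68952731 -25.21322562 -23.66795545]
  lip 95 [-25.40637438 -24.36401531 -22.38370686 -19.79595368 -17.03955879]
5 1056 front pct [-81.89141286 -81.26727372 -76.59459269 -45.35502821]
  lip 103 [-81.45439537 -80.24405631 -78.03050733 -74.98885156 -72.71590797]
6 1049 front pct [-81.80327518 -81.27903098 -76.56865424 -45.12073099]
  lip 99 [-81.72632257 -80.3749355  -78.13693685 -75.42876428 -72.77683685]
```

View pics/scene6.png

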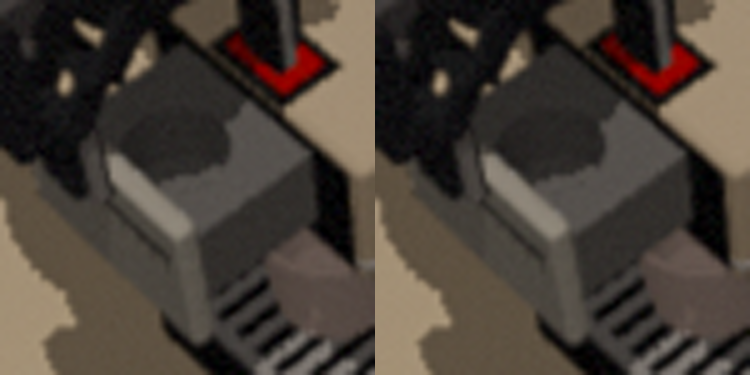

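The drawer's lip is at rest between the two looks, 0.3 s apart, about 55.5 mm out. That is where the front finger was predicted to stop it. The pocket is fully clear and the finger still holds the key. I'll do a last check of the loose objects, then hand in.

Run:
```python
from h import *
from plant import state,ticket
a=np.load("scene0.npz")["frame"].astype(int);b=np.load("scene6.npz")["frame"].astype(int)
for n,(u,v) in dict(copper=(185,280),jar=(221,340),green=(299,368)).items():
    A=a[v-30:v+30,u-30:u+30].astype(np.float32).mean(2);B=b[v-30:v+30,u-30:u+30].astype(np.float32).mean(2)
    print(n,"shift px",cv2.phaseCorrelate(A,B)[0])
s=state();print(s["time"],s["contact_force"],s["tool_pos"])
print(ticket.job_done())
```

```text
copper shift px (-0.050604916248079945, -0.030207045349229134)
jar shift px (-0.023503155608413095, 0.0060804206781277514)
green shift px (0.04240210711417092, 0.04691668922914971)
6.5167 [-3.95593127  0.43353748  8.03459602] [ 0.46164209 -0.08204408  0.19383453]
the job is handed in; nothing more can be done
None
```

I pressed the red key to its stop with one fingertip at about 8–9 N. The sliding drawer came to rest against the other finger, and I handed the job in at 6.5 s with both fingers still in place. No verdict was reported.

**Last checks:**
- **Drawer:** depth readings put the lip about 55.5 mm out. It did not move between two looks 0.3 s apart, and the pod pocket is fully clear of the housing.
- **Objects:** both pods and the jar shifted less than 0.1 pixel in the scene view. I did not measure the cup. In the pictures it still stands on the drip tray, and the fingers stayed well above it.

**Checks that disagreed:**
- **Finger contact:** the wrist force did not show the drawer's expected push of about 3 N, so I could not confirm the finger's contact force directly. I think friction at the key is taking up that push. I inferred contact because the drawer stopped at the predicted finger position.
- **Key position:** one wrist-camera estimate of the key differed from the fixed cameras by about 3 mm across the slide and 1 mm along it. This was too small to matter.

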